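Draw the torch from the light stand and set it on its charging base

ROBOT

A 6-joint arm with a two-finger parallel gripper is mounted at the origin on a cart in front of the work surface, level with it; the furniture and walls round the work are solid. World frame = base frame: x ahead of the robot, y to its left, z up, the work surface at z = 0. Lengths are in mm, angles in rad, forces in N, time in s.
With the tool pointing down it reaches from about 350 to 975 mm from the base axis. Payload 7.1 kg.
Tool frame: the origin (TCP) lies midway between the tips of the shut fingers; the grasp point (between the pads) lies 19 mm behind it; z points along the fingers, y is the line along which they close (so a half turn about z gives the same grasp; the last joint's range is limited). The gripper opens to 88 mm and grips with 3 to 60 N. Pads are 20 mm wide; open, the fingers measure 115 mm over their backs; the gripper's body (75 mm by 178 mm) begins 61 mm behind the grasp point.
Start: joints at [-1.36, 0.423, 1.63, -0, 1.089, -0.019], TCP at [142.384, -608.549, 202.075] pointing down, gripper open.
Joint ranges: [-3, 3], [-0.9, 2.11], [0.09, 2.58], [-1.31, 4.45], [0.11, 2.69], [-2.54, 2.54]. Speed limits (rad/s): [2.39, 2.39, 3.01, 3.14, 3.14, 3.14].

INTERFACE

Orientations are given as a rotation vector (axis times angle).
In Python, from workcell import ctrl gives the robot as it stands. The module is installed in compiled form; this text tells all that it offers.
- The arm moves only by the tool servo_tool, never from a script. Its argument "increments" is a list of rows, each a list of 7 numbers: the shift along the world's x, y, z in cm, then the turn, a rotation vector about the world's x, y, z in degrees, then the opening, from -1 (shut) to 1 (fully open). A call has 1 to 20 rows; each row is the pose to reach, as a shift and turn from the pose commanded when the call began; what a row does not reach only later rows make up. A row lasts 1/12 s, in which the tool goes at most 41.7 mm and 7.16 degrees, less where a joint would pass 70% of its speed; a pose out of reach is approached as far as the arm can. A call with a gripper value outside its range is refused whole. The fingers move at their own pace and stop on an object; the grip force is fixed at half the most. Time passes only in rows, so rows that repeat a pose let the fingers close. It gives the time, the measured TCP pose, the force, the opening and the grip force at its end, in the units of the state.
- ctrl.get_obs(): the state, without advancing time (a new reading comes with each control period).
- ctrl.get_image(name): name is "scene" or "top"; returns a dict with "image" (384x512x3 uint8, red, green, blue), "fx", "fy", "cx", "cy" (pixels), "k1" (the pictures are not rectified: a ray, as slopes to the right and down, at radius r is drawn at 1 + k1 r^2 times it, then the intrinsics apply), "extrinsics" (4x4, takes a point from camera to world coordinates). Camera axes: x right, y up, looking along -z (the intrinsics and any distortion apply to the point x, -y, -z); pixel columns grow to the right and rows downward; lengths in mm; the calibration is good to about 2 mm. A picture is of the moment at which its call begins. There is no depth.
- ctrl.close_job(): hands the job in; it is judged then, once.
The state is a dict: "t": time; "qpos": joint angles; "qvel": joint speeds; "joint_torque": joint torques, N m; "ee_pos": TCP position; "orientation": TCP orientation; "ft_force": force on the tool from outside, world axes, zero at the start; "moment": the same for the moment, N m; "width": finger opening in mm; "grasp_force": force on a finger pad.
Only numpy, scipy, OpenCV 4.12 (cv2) and the standard library are available. Lean on these libraries where they do the work, as an engineer would, in place of code of your own. Each camera call takes 0.05 s, during which the arm holds its last target. There are 200 camera calls.

TASK

Draw the small black inspection torch straight up out of its socket in the light grey stand, without tipping the stand, lifting it along or shifting it, and stand the torch upright in the middle of the flat round black charging base (not on the tin). The flux syringe stays in the stand.

Things in the scene. Friction and masses are not known exactly. Their poses are not given: they have to be found in the camera images.
- torch_center (a point): Centre (half-way up) of the inspection torch: black, round, ribbed, 22 mm across (it behaves as a 22 mm square bar, sides along the stand's x and y), 90 mm tall, about 70 g, upright in one of the stand's two sockets with about 1 mm play all round. z points up along the torch; its flat foot is 44 mm below this point, its top 45 mm above. In the stand its upper 49 mm stick out.
- tool_stand: Light grey plastic stand, about 70 g, loose on the table. Origin: centre of its underside; x along its length, y across, z up. Base plate 112 x 50 x 6 mm; two square sockets at x = -32 and +32 mm (y = 0), 24.5 mm wide inside, 32.5 outside, rims at z = 46 mm, floors at 6 mm. One holds the torch, the other the flux syringe; which varies. Both sides (+y, -y) of the torch are free for fingers.
- syringe_center (a point): Point on the axis of the flux syringe, 45 mm above its foot: a pale syringe with a white plunger, 19 mm across, 112 mm tall, in the stand's other socket, where it stays.
- charging_base: Flat round black charging base, 80 mm in diameter, 10 mm high, fixed to the table, with a thin steel ring and a brass dot in the middle of its top. Origin: centre of its underside; its flat top is at z = 10 mm. A pale round tin (68 mm across, 25 mm high) also stands on the table; the two may change places.

How it is judged (in metres and radians):
On the way:
1. the torch is drawn clear of the stand, which still stands upright on the table (height (world z) of torch_center above 0.095 m and angle between tool_stand's own z axis and vertical below 0.1 rad and height (world z) of tool_stand below 0.01 m), for 0.1 s.
At the end, for the whole second after the job is handed in: The torch stands upright (within 7 degrees) on the charging base, its axis within 20 mm of the base's centre; the stand is upright within 15 mm of where it was, and the flux syringe is still down in its socket (horizontal distance between torch_center and charging_base below 0.02 m and height (world z) of torch_center between 0.049 and 0.06 m and angle between torch_center's own z axis and vertical below 0.12 rad and angle between tool_stand's own z axis and vertical below 0.1 rad and distance of tool_stand from where it was at the start of the episode below 0.015 m and horizontal distance between syringe_center and tool_stand below 0.045 m and height (world z) of syringe_center below 0.065 m); the robot touches nothing.
It fails at once if the stand is tipped by more than 11 degrees (angle between tool_stand's own z axis and vertical above 0.2 rad).
It fails at once if the stand is lifted more than 15 mm off the table (height (world z) of tool_stand above 0.015 m).
It also fails if it takes over 42 s, if anything falls off the work surface, if the arm or the gripper's body presses on something with over 40 N, if the wrist force passes 120 N, or if a joint passes its speed limit or range.

## Working session

There is one attempt and no reset: what is moved stays moved. The work goes in short steps, Python scripts to look and compute and a tool call to move; the robot and the scene stay as the last step left them, time stands still between calls to the robot, and variables do not carry over. Pictures are saved under pics/ and viewed, at most 10 in all, crops included, and the job is handed in when it is done.

Besides the shell and the picture viewer there is one more tool, called after "Call:" as name([rows], argument=value, ...), one row to a line, values as JSON. servo_tool: Moves the arm, as the interface text tells. Its arguments: {"type":"object","properties":{"increments":{"type":"array","items":{"type":"array","items":{"type":"number"}}}},"required":["increments"]}

```bash
mkdir -p pics; cat > h.py <<'E'
import numpy as np, cv2
from workcell import ctrl
def grab(n):
    d=ctrl.get_image(n); return d
def ray(d,u,v):
    K=np.array([[d['fx'],0,d['cx']],[0,d['fy'],d['cy']],[0,0,1]],float)
    p=cv2.undistortPoints(np.array([[[u,v]]],float),K,np.array([d['k1'],0,0,0.]))[0,0]
    E=np.array(d['extrinsics']); return E[:3,3],E[:3,:3]@np.array([p[0],-p[1],-1])
def plane(d,u,v,z):
    o,r=ray(d,u,v); return o+r*(z-o[2])/r[2]
def proj(d,P):
    E=np.array(d['extrinsics']); c=E[:3,:3].T@(np.array(P,float)-E[:3,3]); s=np.array([c[0],-c[1]])/-c[2]
    s=s*(1+d['k1']*(s@s)); return s*[d['fx'],d['fy']]+[d['cx'],d['cy']]
def save(d,f,crop=None,k=1):
    im=d['image'][...,::-1]
    if crop: im=im[crop[1]:crop[3],crop[0]:crop[2]]
    cv2.imwrite('pics/'+f,cv2.resize(im,None,fx=k,fy=k,interpolation=cv2.INTER_CUBIC))
E
python3 - <<'E'
from h import *
for n in('scene','top'):
    d=grab(n); save(d,n+'1.png'); print(n,d['k1'],d['fx'],np.round(d['extrinsics'],2).tolist())
o=ctrl.get_obs(); print(o)
E
```

```text
scene 0.018691053321916434 426.9329771978651 [[0.85, 0.25, -0.46, 154.83], [-0.52, 0.44, -0.73, -519.53], [0.02, 0.86, 0.51, 501.23], [0.0, 0.0, 0.0, 1.0]]
top -0.12835460509201232 390.9684141417702 [[-0.2, 0.96, -0.2, 365.52], [-0.98, -0.19, 0.04, 116.12], [0.0, 0.2, 0.98, 911.67], [0.0, 0.0, 0.0, 1.0]]
{'t': 0.1, 'qpos': array([-1.36001814e+00,  4.23759305e-01,  1.63056069e+00, -7.72962812e-06,
        1.08860042e+00, -1.89877583e-02]), 'qvel': array([-0.00052621, -0.00130828, -0.00310405, -0.00010587, -0.00083902,
       -0.0010836 ]), 'joint_torque': array([ 4.07977295e-04, -5.45608485e+01, -2.74325877e+01,  6.45504682e-02,
        1.87565287e-02, -4.13737166e-05]), 'ee_pos': array([ 142.26881933, -608.07706248,  201.40341989]), 'orientation': array([-3.11957097e+00, -3.59976289e-01,  2.10312472e-04]), 'ft_force': array([0.58717808, 0.02765045, 0.04284823]), 'moment': array([-0.01129458, -0.00360873, -0.02275042]), 'grasp_force': 0.0, 'width': 87.66936106203154}
```

View pics/scene1.png

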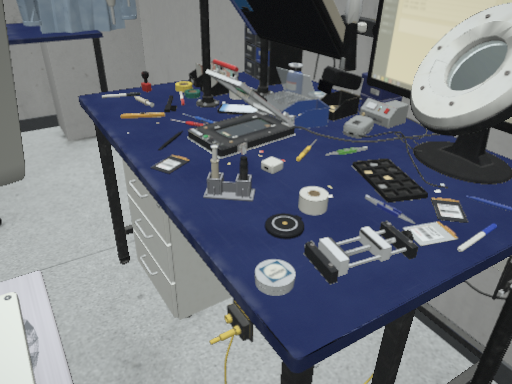

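View pics/top1.png

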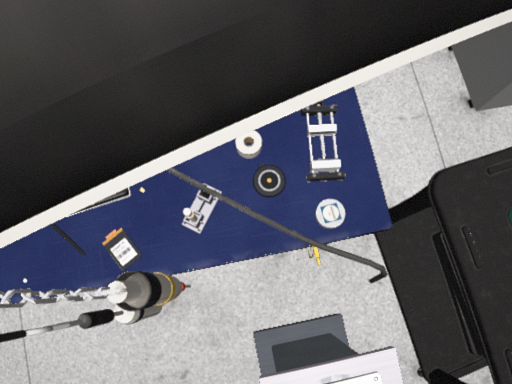

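```bash
python3 - <<'E'
from h import *
d=grab('scene'); save(d,'s2.png',(190,130,320,300),4.0*0.87)
d=grab('top'); save(d,'t2.png',(160,110,310,250),4)
E
```

```text
(no output)
```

View pics/s2.png

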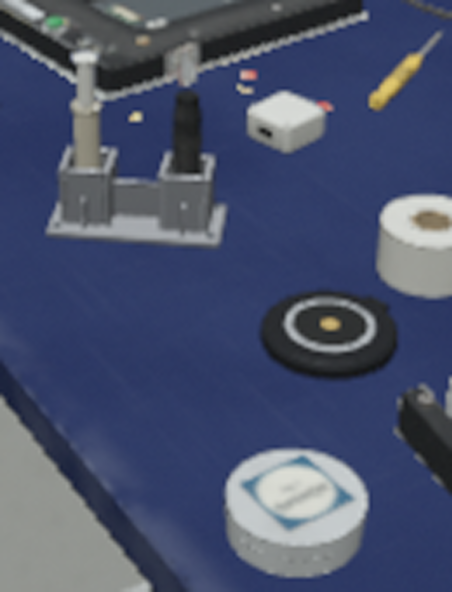

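View pics/t2.png

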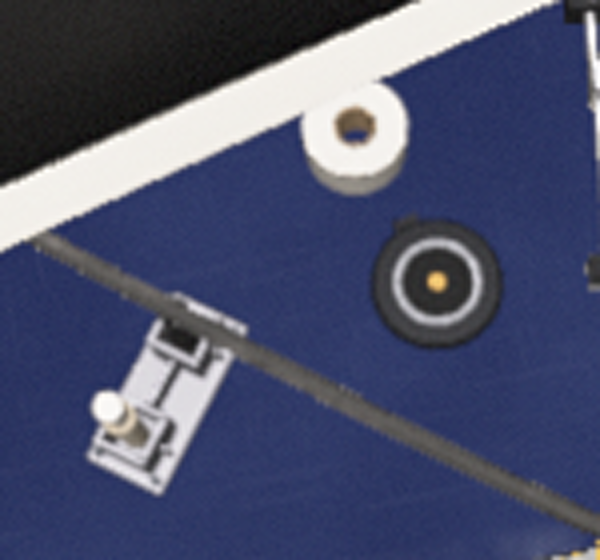

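```bash
cat >> h.py <<'E'
def tri(a,ua,b,ub):
    o1,r1=ray(a,*ua);o2,r2=ray(b,*ub); s=np.linalg.lstsq(np.c_[r1,-r2],o2-o1,rcond=None)[0]
    p,q=o1+r1*s[0],o2+r2*s[1]; return (p+q)/2,np.linalg.norm(p-q)
E
python3 - <<'E'
from h import *
s=grab('scene');t=grab('top')
S=lambda u,v:(190+u/3.48,130+v/3.48)
T=lambda u,v:(160+u/4,110+v/4)
c=np.array([plane(t,*T(*p),6)for p in[(88,458),(160,494),(247,330),(178,293)]])
print('corners',c.round(1).tolist(),'mid',c.mean(0).round(1)); print('sides',[np.linalg.norm(c[i]-c[i-1]).round(1) for i in range(4)])
x=(c[2]+c[3]-c[0]-c[1]); print('yaw',np.degrees(np.arctan2(x[1],x[0])))
print('scene L,R corners front z0',plane(s,*S(47,236),3),plane(s,*S(218,244),3),plane(s,*S(227,205),6))
print('dot',plane(t,*T(437,282),10),plane(s,*S(330,323),10),tri(s,S(330,323),t,T(437,282)))
print('syr top',tri(s,S(85,57),t,T(110,406)))
# torch top in scene: z=96
print('torch top',plane(s,*S(187,94),93), 'neck at rim',plane(s,*S(187,168),46))
u=x/np.linalg.norm(x); m=c.mean(0)
for sg in(1,-1):
    P=m+u*32*sg
    for z in(46,96): P[2]=z; print(sg,P.round(1),'scene px',((proj(s,P)-[190,130])*3.48).round(0),'top px',((proj(t,P)-[160,110])*4).round(0))
hsv=cv2.cvtColor(t['image'],cv2.COLOR_RGB2HSV)
E
```

```text
corners [[525.5, 265.1, 6.0], [496.3, 227.1, 6.0], [582.6, 159.5, 6.0], [613.1, 195.9, 6.0]] mid [554.4 211.9   6. ]
sides [np.float64(111.6), np.float64(48.0), np.float64(109.6), np.float64(47.6)]
yaw -38.19917944298538
scene L,R corners front z0 [496.25852734 224.78228836   3.        ] [586.05816983 161.54387567   3.        ] [614.44631304 196.24434918   6.        ]
dot [587.93197074  43.16010857  10.        ] [590.45389911  45.39565592  10.        ] (array([587.94820552,  43.05839141,  12.11444461]), np.float64(1.168293527331173))
syr top (array([530.29738693, 230.973777  , 118.27937003]), np.float64(0.17842638604631975))
torch top [585.12541674 199.95962886  93.        ] neck at rim [580.05003685 190.75397879  46.        ]
1 [579.5 192.1  46. ] scene px [185. 167.] top px [185. 331.]
1 [579.5 192.1  96. ] scene px [186.  96.] top px [173. 310.]
-1 [529.2 231.7  46. ] scene px [ 86. 160.] top px [132. 430.]
-1 [529.2 231.7  96. ] scene px [84. 90.] top px [116. 415.]
```

```bash
python3 - <<'E'
from h import *
s=grab('scene');t=grab('top')
for n,p in dict(tabL=(192,148),tabcorner=(207,152),tabR=(295,128),lampbase=(418,160),lampbaseFront=(465,178),fixt=(310,245),fixt2=(335,278),edge1=(120,140),edge2=(295,340),spool=(313,210)).items(): print(n,plane(s,*p,0).round(0))
print('base top px',proj(t,[0,0,0]),'tcp',proj(t,[142,-608,200]))
for p in[(170,168),(245,209),(385,272)]:
  print(p,[(z,plane(t,*p,z).round(0)[:2].tolist(),proj(s,plane(t,*p,z)).round(0).tolist()) for z in(100,200,300,400,500,600,700,800)])
for p in [(0,235),(200,145),(440,45)]:
  print('white',p,[(z,plane(t,*p,z).round(0)[:2].tolist(),proj(s,plane(t,*p,z)).round(0).tolist()) for z in(200,300,400,500,600,700)])
# lid above tablet: px in scene assumed x,y
for p in[(243,100),(290,125),(205,75),(225,85)]: print(p,[(z,plane(s,*p,z).round(0)[:2].tolist()) for z in(30,80,130,180)])
E
```

```text
tabL [587. 484.   0.]
tabcorner [612. 440.   0.]
tabR [925. 461.   0.]
lampbase [1077.  118.    0.]
lampbaseFront [1097.   -8.   -0.]
fixt [598. -28.   0.]
fixt2 [ 577. -123.    0.]
edge1 [432. 634.   0.]
edge2 [ 439. -194.    0.]
spool [680.  66.   0.]
base top px [341.11322272 428.76420339] tcp [616.6166604  303.16146488]
(170, 168) [(100, [636.0, 256.0], [250.0, 140.0]), (200, [603.0, 239.0], [242.0, 103.0]), (300, [570.0, 221.0], [232.0, 59.0]), (400, [536.0, 204.0], [220.0, 5.0]), (500, [503.0, 187.0], [205.0, -63.0]), (600, [469.0, 170.0], [185.0, -148.0]), (700, [436.0, 153.0], [160.0, -263.0]), (800, [403.0, 135.0], [123.0, -424.0])]
(245, 209) [(100, [515.0, 113.0], [236.0, 179.0]), (200, [497.0, 114.0], [226.0, 132.0]), (300, [478.0, 114.0], [216.0, 79.0]), (400, [460.0, 114.0], [203.0, 15.0]), (500, [441.0, 115.0], [188.0, -63.0]), (600, [423.0, 115.0], [169.0, -159.0]), (700, [405.0, 115.0], [145.0, -281.0]), (800, [386.0, 116.0], [112.0, -444.0])]
(385, 272) [(100, [326.0, -146.0], [208.0, 297.0]), (200, [331.0, -114.0], [197.0, 220.0]), (300, [336.0, -81.0], [185.0, 136
[... 661 characters left out ...]
00, [446.0, 134.0], [174.0, -266.0])]
white (440, 45) [(200, [764.0, -364.0], [595.0, 220.0]), (300, [708.0, -297.0], [544.0, 137.0]), (400, [652.0, -229.0], [488.0, 45.0]), (500, [596.0, -162.0], [427.0, -59.0]), (600, [540.0, -94.0], [358.0, -177.0]), (700, [484.0, -27.0], [279.0, -314.0])]
(243, 100) [(30, [874.0, 691.0]), (80, [798.0, 563.0]), (130, [722.0, 434.0]), (180, [645.0, 306.0])]
(290, 125) [(30, [880.0, 428.0]), (80, [803.0, 328.0]), (130, [726.0, 227.0]), (180, [649.0, 127.0])]
(205, 75) [(30, [897.0, 1028.0]), (80, [819.0, 864.0]), (130, [740.0, 700.0]), (180, [661.0, 536.0])]
(225, 85) [(30, [903.0, 872.0]), (80, [824.0, 724.0]), (130, [744.0, 577.0]), (180, [665.0, 429.0])]
```

```bash
python3 - <<'E'
import numpy as np
p0=np.array([142.4,-608.5]);a0=np.arctan2(-608.5,142.4);a1=np.arctan2(192,580);r0=np.hypot(*p0);r1=np.hypot(580,192)
P=[];
for k in range(27):
    f=k/26;a=a0+(a1-a0)*f;r=r0+(r1-r0)*f;P.append([r*np.cos(a)/10,r*np.sin(a)/10,128.8*f])
P=np.array(P)
for h in(P[1:14]-P[0],P[14:]-P[13]): print(','.join('[%.1f,%.1f,0,0,0,%.1f,1]'%tuple(x) for x in h))
E
```

```text
[3.8,1.1,0,0,0,5.0,1],[7.6,2.4,0,0,0,9.9,1],[11.3,4.0,0,0,0,14.9,1],[14.8,5.8,0,0,0,19.8,1],[18.2,7.8,0,0,0,24.8,1],[21.5,10.0,0,0,0,29.7,1],[24.7,12.4,0,0,0,34.7,1],[27.6,15.1,0,0,0,39.6,1],[30.4,17.9,0,0,0,44.6,1],[33.1,20.8,0,0,0,49.5,1],[35.5,24.0,0,0,0,54.5,1],[37.7,27.2,0,0,0,59.4,1],[39.7,30.6,0,0,0,64.4,1]
[1.8,3.5,0,0,0,5.0,1],[3.3,7.2,0,0,0,9.9,1],[4.6,10.9,0,0,0,14.9,1],[5.7,14.7,0,0,0,19.8,1],[6.5,18.5,0,0,0,24.8,1],[7.1,22.4,0,0,0,29.7,1],[7.4,26.3,0,0,0,34.7,1],[7.5,30.2,0,0,0,39.6,1],[7.3,34.1,0,0,0,44.6,1],[6.8,38.0,0,0,0,49.5,1],[6.2,41.9,0,0,0,54.5,1],[5.2,45.7,0,0,0,59.4,1],[4.1,49.4,0,0,0,64.4,1]
```

Call:
servo_tool([
  [3.8,1.1,0,0,0,5.0,1],
  [7.6,2.4,0,0,0,9.9,1],
  [11.3,4.0,0,0,0,14.9,1],
  [14.8,5.8,0,0,0,19.8,1],
  [18.2,7.8,0,0,0,24.8,1],
  [21.5,10.0,0,0,0,29.7,1],
  [24.7,12.4,0,0,0,34.7,1],
  [27.6,15.1,0,0,0,39.6,1],
  [30.4,17.9,0,0,0,44.6,1],
  [33.1,20.8,0,0,0,49.5,1],
  [35.5,24.0,0,0,0,54.5,1],
  [37.7,27.2,0,0,0,59.4,1],
  [39.7,30.6,0,0,0,64.4,1],
  [39.7,30.6,0,0,0,64.4,1],
])

```text
t: 1.57
ee_pos: [542.4, -297.2, 202.1]
orientation: [-2.439, -1.979, -0.003]
ft_force: [-0.0, -0.2, -1.1]
width: 87.7
grasp_force: 0.0
```

```bash
python3 - <<'E'
from h import *
save(grab('top'),'t3.png'); o=ctrl.get_obs(); print(o['t'],o['ee_pos'],o['orientation'],o['ft_force'],o['qpos'])
E
```

```text
1.6167 [ 541.03039166 -299.54107357  202.10667894] [-2.44362345e+00 -1.97420673e+00 -5.10631884e-04] [ 0.56580682 -0.91918423  0.70790721] [-5.25071485e-01  4.13487011e-01  1.64502946e+00  3.96261870e-04
  1.08308112e+00 -3.13541482e-01]
```

View pics/t3.png

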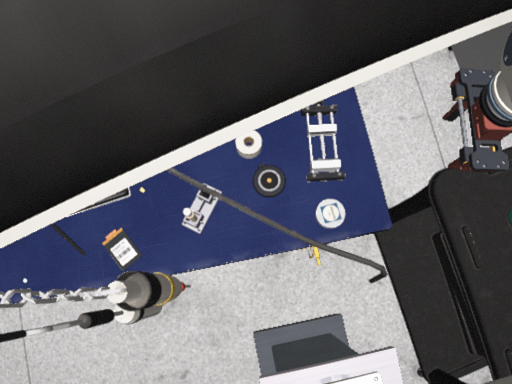

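Call:
servo_tool([
  [1.8,3.5,-0.5,0,0,5.0,1],
  [3.3,7.2,-1,0,0,9.9,1],
  [4.6,10.9,-2,0,0,14.9,1],
  [5.7,14.7,-3,0,0,19.8,1],
  [6.5,18.5,-4,0,0,24.8,1],
  [7.1,22.4,-4,0,0,29.7,1],
  [7.4,26.3,-4,0,0,34.7,1],
  [7.4,26.3,-4,0,0,34.7,1],
])

```text
t: 2.28
ee_pos: [613.5, -34.9, 161.8]
orientation: [-1.741, -2.614, -0.001]
ft_force: [1.1, 0.0, -0.7]
width: 88.1
grasp_force: 0.0
```

```bash
python3 - <<'E'
from h import *
save(grab('scene'),'s4.png'); t=grab('top'); save(t,'t4.png'); o=ctrl.get_obs(); print(o['t'],o['ee_pos'],o['orientation'],o['ft_force'])
E
```

```text
2.3833 [613.39484398 -39.27004872 162.04615801] [ 1.74986367e+00  2.60895201e+00 -6.51232512e-04] [-0.60342767 -1.07615557 -0.15869574]
```

View pics/s4.png

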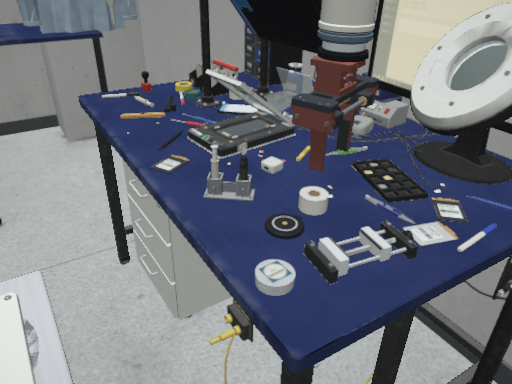

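View pics/t4.png

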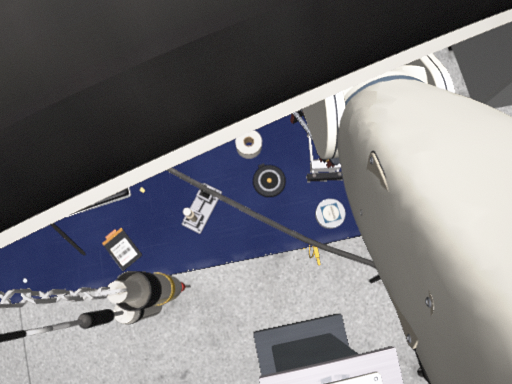

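```bash
python3 - <<'E'
import cv2,numpy as np
a,b=[cv2.imread(f'pics/{n}.png',0) for n in('t3','t4')]
for m in(a,b):
    print(m[258:286:2,356:404:2]); print()
E
```

```text
[[ 89  89  85  82  97 152 182 199 205 210 205 207 209 141  23  44  44  46
   45  44  46  46  55  50]
 [ 85  80  85  90  89  85  80  96 170 200 201 212 205 208  44  39  51  49
   50  44  45  42  48  50]
 [197 160 109  85  75  88  90  89  79 112 178 203 211 213  86  27  46  49
   49  45  51  44  48  47]
 [204 198 201 200 149 111  78  75  88  87  80 106 161 211 185  20  47  47
   47  48  47  45  46  40]
 [206 197 194 202 206 191 203 156  87  75  83  90  72  71 179  40  41  47
   43  46  50  44  46  45]
 [198 196 209 202 212 197 207 206 197 155  79  66  79  76  82 101  24  38
   45  40  46  48  42  44]
 [202 204 197 206 214 194 204 203 201 205 192 182  76  62  70 183  16  39
   45  44  49  44  44  45]
 [208 217 197 191 199 209 204 203 202 208 201 205 130  45  63 110  64  31
   46  42  44  41  42  43]
 [211 213 203 191 200 205 194 205 197 208 203 133  51  38  55  77 105  26
   40  46  45  50  47  44]
 [196 198 200 195 205 208 197 204 201 136  59  28  30  29  60 154 176  31
   39  44  45  46  47  45]
 [200 195 198 203 200 192 190 172  78  28  28  34  61 149 199 212 217  75
   33  43  43  4
[... 1030 characters left out ...]
15 193 188 197 208 200 200 201 208 202 124 100 102 104 109 106 108
  107 106 107 111 111 111]
 [209 210 202 188 199 203 192 205 197 208 203 114 100 102 102 105 106 107
  109 109 107 108 109 111]
 [196 196 197 192 204 206 191 203 198 135  57  23  96  97 103 106 106 107
  107 107 109 110 109 110]
 [198 194 197 202 198 190 190 169  78  26  28  37  65 100 104 101 105 106
  107 106 109 110 109 112]
 [201 206 199 203 202 202 153  33  27  35  53 127 190 106 100 103 104 104
  108 109 108 107 111 110]
 [193 201 189 196 194 204 193  93  72 137 182 171 164 170  97 100 103 105
  105 110 110 107 108 108]
 [199 190 181 194 197 194 191 190 201 199 206 190 173 182  99  96 101 106
  104 106 108 109 107 110]]
```

Call:
servo_tool([
  [0.0,2.0,0,0,0,2.5,1],
  [0.1,3.9,0,0,0,4.9,1],
  [0.0,5.8,0,0,0,7.4,1],
  [-0.1,7.8,0,0,0,9.9,1],
  [-0.3,9.8,0,0,0,12.4,1],
  [-0.6,11.7,0,0,0,14.8,1],
])

```text
t: 2.88
ee_pos: [607.8, 75.8, 162.2]
orientation: [1.403, 2.81, -0.0]
ft_force: [0.3, -0.1, -0.4]
width: 87.7
grasp_force: 0.0
```

```bash
python3 - <<'E'
from h import *
t=grab('top'); save(t,'t5.png'); o=ctrl.get_obs(); print(o['t'],o['ee_pos'],o['joint_torque'],o['ft_force'],o['qpos'])
b=cv2.imread('pics/t4.png',0);a=cv2.imread('pics/t5.png',0)
# along the bar: grey at bar line, before/after
for f in np.linspace(0,1,22):
    u,v=int(170+f*215),int(168+f*104); print((u,v),b[v-2:v+3,u].tolist(),a[v-2:v+3,u].tolist())
E
```

```text
2.9333 [607.14742901  78.65258986 162.20440978] [-4.82910633e+00 -5.39447737e+01 -2.60934806e+01 -7.11257290e-01
 -5.26155636e-02  3.45634797e-02] [-0.42642943  1.65407924 -1.10774527] [ 1.08923299e-01  4.51085639e-01  1.68919873e+00  1.02358519e-03
  1.00119816e+00 -5.40267204e-01]
(170, 168) [240, 216, 128, 107, 96] [213, 182, 105, 91, 81]
(180, 172) [49, 54, 76, 98, 101] [44, 42, 66, 83, 82]
(190, 177) [52, 54, 63, 78, 97] [45, 50, 51, 67, 83]
(200, 182) [60, 60, 72, 89, 93] [50, 49, 58, 73, 80]
(210, 187) [76, 166, 222, 180, 99] [66, 143, 188, 155, 82]
(221, 192) [62, 120, 141, 113, 77] [54, 99, 121, 95, 67]
(231, 197) [54, 56, 57, 60, 76] [46, 49, 48, 47, 62]
(241, 202) [59, 59, 61, 64, 72] [49, 46, 51, 54, 59]
(251, 207) [63, 59, 61, 60, 61] [106, 98, 122, 140, 156]
(262, 212) [59, 55, 58, 58, 59] [189, 190, 187, 187, 185]
(272, 217) [55, 53, 56, 53, 56] [207, 208, 209, 208, 210]
(282, 222) [55, 60, 60, 59, 62] [217, 216, 216, 215, 215]
(292, 227) [59, 61, 57, 56, 58] [218, 218, 219, 218, 218]
(303, 232) [61, 56, 57, 58, 56] [217, 217, 218, 218, 217]
(313, 237) [59, 56, 57, 57, 60] [218, 217, 219, 219, 217]
(323, 242) [80, 83, 79, 64, 69] [218, 217, 218, 217, 216]
(333, 247) [183, 182, 124, 87, 89] [217, 218, 219, 218, 219]
(344, 252) [194, 93, 75, 93, 90] [215, 216, 218, 218, 217]
(354, 257) [78, 87, 90, 83, 75] [217, 217, 215, 215, 215]
(364, 262) [89, 86, 72, 78, 148] [216, 216, 216, 217, 215]
(374, 267) [80, 66, 81, 154, 196] [216, 215, 215, 215, 215]
(385, 272) [105, 105, 104, 103, 106] [215, 216, 214, 215, 214]
```

Call:
servo_tool([
  [0,0,0,0,0,0,1],
  [0,0,0,0,0,0,1],
])

```text
t: 3.1
ee_pos: [607.7, 75.6, 162.2]
orientation: [1.404, 2.81, -0.001]
ft_force: [0.4, -0.3, 0.1]
width: 87.9
grasp_force: 0.0
```

```bash
python3 - <<'E'
from h import *
o=ctrl.get_obs(); print(o['t'],o['ee_pos'],o['joint_torque'],o['orientation'])
E
```

```text
3.1 [607.66217008  75.63482255 162.17115273] [ 9.23945010e-01 -5.42319882e+01 -2.54402393e+01  9.92627651e-02
  5.54636994e-02 -5.92395809e-03] [ 1.40395869e+00  2.80994570e+00 -5.22848439e-04]
```

Call:
servo_tool([
  [-0.3,2,0,0,0,2.5,1],
  [-0.7,3.9,0,0,0,5,1],
  [-1.1,5.8,0,0,0,7.5,1],
  [-1.6,7.7,0,0,0,10,1],
  [-2.1,9.6,0,0,0,12.5,1],
  [-2.7,11.4,0,0,0,14.9,1],
  [-2.7,11.4,0,0,0,14.9,1],
  [-2.7,11.4,0,0,0,14.9,1],
  [-2.7,11.4,0,0,0,14.9,1],
])

```text
t: 3.85
ee_pos: [580.9, 189.8, 162.1]
orientation: [1.027, 2.968, -0.001]
ft_force: [0.2, -0.6, 0.1]
width: 88.1
grasp_force: 0.0
```

```bash
python3 - <<'E'
from h import *
from scipy.spatial.transform import Rotation as R
s=grab('scene'); save(s,'s6.png',(150,60,350,210),4)
o=ctrl.get_obs(); M=R.from_rotvec(o['orientation']).as_matrix(); print(o['t'],o['ee_pos'],o['joint_torque'][:3],o['ft_force'],M[:,1],np.degrees(np.arctan2(M[1,1],M[0,1])),M[:,2])
E
```

```text
3.9 [580.94879411 189.789382   162.0907368 ] [  0.46509205 -54.10777688 -25.44861138] [ 0.10311189 -0.28027981  0.95105677] [ 6.18247662e-01  7.85983324e-01 -2.06932877e-04] 51.81171695154056 [ 1.46390698e-04 -3.78428597e-04 -9.99999918e-01]
```

View pics/s6.png

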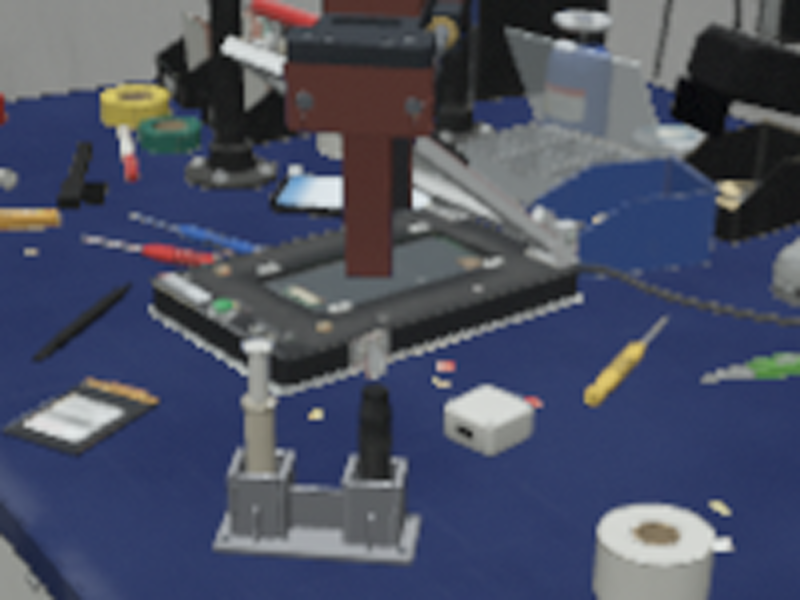

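Call:
servo_tool([
  [0,0.2,-2,0,0,0,1],
  [0,0.2,-4,0,0,0,1],
  [0,0.2,-6,0,0,0,1],
  [0,0.2,-8,0,0,0,1],
  [0,0.2,-9.5,0,0,0,1],
  [0,0.2,-10.5,0,0,0,1],
  [0,0.2,-10.5,0,0,0,1],
  [0,0.2,-10.5,0,0,0,1],
])

```text
t: 4.57
ee_pos: [580.5, 192.7, 56.9]
orientation: [-1.025, -2.969, 0.001]
ft_force: [-0.4, -0.3, 0.7]
width: 87.5
grasp_force: 0.0
```

Call:
servo_tool([
  [0,0,0,0,0,0,0.3],
  [0,0,0,0,0,0,0],
  [0,0,0,0,0,0,-0.3],
  [0,0,0,0,0,0,-0.4],
  [0,0,0,0,0,0,-0.4],
  [0,0,0,0,0,0,-0.4],
])

```text
t: 5.07
ee_pos: [580.5, 193.6, 57.4]
orientation: [1.023, 2.97, 0.0]
ft_force: [0.6, 0.3, 0.2]
width: 51.0
grasp_force: 0.0
```

Call:
servo_tool([
  [0,-0.1,0,0,0,0,-0.4],
  [0,-0.1,0,0,0,0,-0.4],
  [0,-0.1,0,0,0,0,-0.4],
  [0,-0.1,0,0,0,0,-0.4],
  [0,-0.1,0,0,0,0,-0.4],
])

```text
t: 5.48
ee_pos: [580.4, 192.5, 57.1]
orientation: [1.024, 2.97, 0.0]
ft_force: [-0.4, 0.9, 0.7]
width: 27.0
grasp_force: 0.1
```

Call:
servo_tool([
  [0,0,0,0,0,0,-1],
  [0,0,0,0,0,0,-1],
  [0,0,0,0,0,0,-1],
  [0,0,0,0,0,0,-1],
  [0,0,0,0,0,0,-1],
])

```text
t: 5.9
ee_pos: [580.3, 192.5, 57.0]
orientation: [-1.024, -2.97, 0.0]
ft_force: [-0.8, 0.3, -0.6]
width: 22.2
grasp_force: 29.7
```

```bash
python3 - <<'E'
from h import *
s=grab('scene'); save(s,'s7.png',(150,60,350,210),4); print(ctrl.get_obs()['ft_force'],ctrl.get_obs()['moment'])
E
```

```text
[-0.03795705  0.33277948 -1.67845821] [ 0.02850827 -0.1418767   0.01127876]
```

View pics/s7.png

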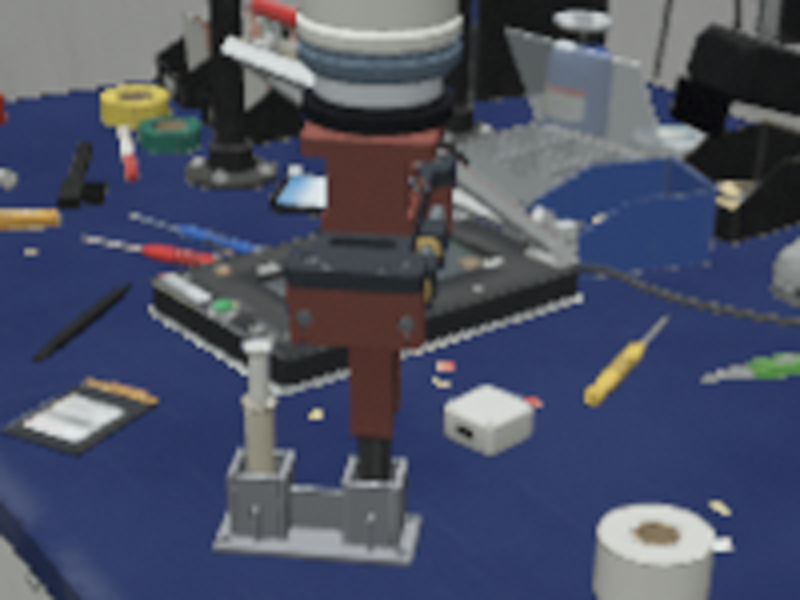

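Call:
servo_tool([
  [0,0,0.3,0,0,0,-1],
  [0,0,0.6,0,0,0,-1],
  [0,0,0.9,0,0,0,-1],
  [0,0,1.2,0,0,0,-1],
  [0,0,1.2,0,0,0,-1],
])

```text
t: 6.37
ee_pos: [580.9, 192.6, 70.0]
orientation: [1.023, 2.969, 0.001]
ft_force: [-0.0, -0.1, -0.1]
width: 21.9
grasp_force: 29.7
```

```bash
cat >> h.py <<'E'
def standshift():
    a=cv2.imread('pics/scene1.png'); d=grab('scene'); b=np.ascontiguousarray(d['image'][...,::-1])
    for n,(x0,y0,x1,y1) in dict(plate=(202,182,257,202),syr=(206,144,224,180)).items():
        r=cv2.matchTemplate(b[y0-10:y1+10,x0-10:x1+10],a[y0:y1,x0:x1],cv2.TM_CCOEFF_NORMED); m=cv2.minMaxLoc(r)
        print(n,'shift px',m[3][0]-10,m[3][1]-10,'score',round(m[1],3))
    o=ctrl.get_obs(); print(o['t'],o['ee_pos'],o['ft_force'],o['width'],o['grasp_force'])
E
python3 -c "from h import *; standshift()"
```

```text
plate shift px 0 0 score 0.984
syr shift px 0 0 score 0.995
6.4167 [580.72989425 192.56258122  69.64532433] [-0.80371211 -0.1157254  -1.4557833 ] 22.421775539053815 29.73202496767044
```

Call:
servo_tool([
  [0,0,0.6,0,0,0,-1],
  [0,0,1.2,0,0,0,-1],
  [0,0,1.8,0,0,0,-1],
  [0,0,2.4,0,0,0,-1],
  [0,0,3.0,0,0,0,-1],
  [0,0,3.6,0,0,0,-1],
  [0,0,4.2,0,0,0,-1],
  [0,0,5.0,0,0,0,-1],
  [0,0,6.0,0,0,0,-1],
  [0,0,7.0,0,0,0,-1],
  [0,0,7.5,0,0,0,-1],
  [0,0,7.5,0,0,0,-1],
])

```text
t: 7.42
ee_pos: [581.4, 192.8, 146.0]
orientation: [1.023, 2.968, 0.003]
ft_force: [0.6, -0.5, -1.5]
width: 21.7
grasp_force: 29.7
```

```bash
python3 - <<'E'
from h import *
standshift()
s=grab('scene'); o=ctrl.get_obs(); p=o['ee_pos']
save(s,'s8.png',(190,60,320,240),3)
# dark column below the fingers: expected foot z
for f in (75,80,85,90,95,100,105,110,120,130,140):
    u=proj(s,[p[0],p[1],f]); x,y=u.round().astype(int); print(f,u.round(1),s['image'][y,x-5:x+6].mean(1).round().astype(int).tolist())
E
```

```text
plate shift px 0 0 score 0.984
syr shift px 0 0 score 0.995
7.4667 [580.90314318 192.59947072 145.04256274] [-0.61008485  0.10842084 -1.34378574] 21.75849075968395 29.731818437576294
75 [243.6 166.2] [66, 66, 66, 66, 66, 66, 66, 65, 65, 66, 65]
80 [243.6 164.2] [66, 67, 66, 68, 67, 67, 66, 65, 67, 66, 67]
85 [243.6 162.1] [68, 69, 67, 68, 68, 68, 69, 69, 68, 68, 68]
90 [243.6 160.1] [69, 68, 63, 62, 60, 56, 60, 66, 69, 69, 70]
95 [243.7 158. ] [59, 41, 30, 29, 30, 30, 30, 28, 33, 55, 68]
100 [243.7 155.9] [37, 30, 31, 31, 30, 29, 31, 30, 28, 32, 62]
105 [243.7 153.8] [41, 31, 30, 30, 31, 30, 29, 30, 30, 35, 63]
110 [243.7 151.6] [106, 32, 32, 31, 32, 30, 29, 29, 27, 33, 64]
120 [243.7 147.4] [82, 46, 44, 42, 41, 40, 38, 35, 35, 45, 63]
130 [243.8 143. ] [61, 42, 39, 42, 39, 35, 39, 36, 31, 31, 32]
140 [243.8 138.7] [64, 46, 44, 48, 44, 40, 42, 38, 36, 69, 80]
```

Call:
servo_tool([
  [0.1,-1.5,0,0,0,0,-1],
  [0.2,-3.5,0,0,0,0,-1],
  [0.3,-6,0,0,0,0,-1],
  [0.5,-8.5,0,0,0,0,-1],
  [0.6,-11,0,0,0,0,-1],
  [0.7,-13,0,0,0,0,-1],
  [0.8,-14.2,0,0,0,0,-1],
  [0.8,-14.9,0,0,0,0,-1],
  [0.8,-14.9,-1.5,0,0,0,-1],
  [0.8,-14.9,-3,0,0,0,-1],
  [0.8,-14.9,-4.5,0,0,0,-1],
  [0.8,-14.9,-5.5,0,0,0,-1],
  [0.8,-14.9,-6.5,0,0,0,-1],
  [0.8,-14.9,-7,0,0,0,-1],
  [0.8,-14.9,-7,0,0,0,-1],
  [0.8,-14.9,-7,0,0,0,-1],
])

```text
t: 8.85
ee_pos: [588.5, 43.6, 74.1]
orientation: [-1.023, -2.97, 0.0]
ft_force: [0.4, 0.6, -0.8]
width: 22.1
grasp_force: 29.7
```

```bash
python3 - <<'E'
from h import *
standshift()
s=grab('scene'); save(s,'s9.png',(210,120,350,260),4)
print(proj(s,[589,44,10]),proj(s,[*ctrl.get_obs()['ee_pos'][:2],25]))
E
```

```text
plate shift px 0 0 score 0.984
syr shift px 0 0 score 0.995
8.9 [588.81580339  43.60505678  74.51272114] [ 0.96568404  0.07149317 -0.71726942] 22.00494683960851 29.731992781162262
[284.64065228 223.36667661] [285.16514456 217.28984314]
```

View pics/s9.png

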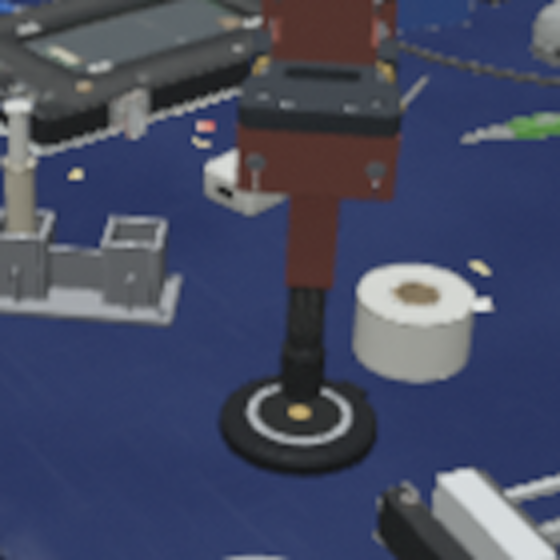

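Call:
servo_tool([
  [0,0,-0.4,0,0,0,-1],
  [0,0,-0.8,0,0,0,-1],
  [0,0,-1.1,0,0,0,-1],
  [0,0,-1.1,0,0,0,-1],
  [0,0,-1.1,0,0,0,-1],
])

```text
t: 9.37
ee_pos: [588.1, 43.4, 62.8]
orientation: [-1.024, -2.97, 0.0]
ft_force: [-0.2, -1.0, -1.2]
width: 22.1
grasp_force: 29.7
```

Call:
servo_tool([
  [0,0,-0.1,0,0,0,-1],
  [0,0,-0.1,0,0,0,-1],
  [0,0,-0.1,0,0,0,-1],
])

```text
t: 9.62
ee_pos: [588.4, 43.5, 62.1]
orientation: [1.024, 2.97, -0.0]
ft_force: [-0.0, 0.4, -0.7]
width: 22.1
grasp_force: 29.7
```

Call:
servo_tool([
  [0,0,-0.1,0,0,0,-1],
  [0,0,-0.1,0,0,0,-1],
  [0,0,-0.1,0,0,0,-1],
])

```text
t: 9.87
ee_pos: [588.3, 43.4, 61.0]
orientation: [-1.024, -2.97, 0.0]
ft_force: [0.4, 0.4, -1.4]
width: 22.3
grasp_force: 29.7
```

Call:
servo_tool([
  [0,0,-0.05,0,0,0,-1],
  [0,0,-0.05,0,0,0,-1],
  [0,0,-0.05,0,0,0,-1],
])

```text
t: 10.12
ee_pos: [588.7, 43.5, 60.8]
orientation: [1.024, 2.97, 0.0]
ft_force: [-0.5, 0.6, 1.6]
width: 21.9
grasp_force: 29.8
```

Call:
servo_tool([
  [0,0,-0.05,0,0,0,-1],
  [0,0,-0.05,0,0,0,-1],
  [0,0,-0.05,0,0,0,-1],
])

```text
t: 10.37
ee_pos: [589.0, 43.7, 60.7]
orientation: [1.023, 2.969, 0.001]
ft_force: [-0.3, 0.4, 4.2]
width: 22.1
grasp_force: 29.9
```

Contact at z ≈ 60.7, as expected. Release gently, then rise.

Call:
servo_tool([
  [0,0,0,0,0,0,-0.4],
  [0,0,0,0,0,0,-0.3],
  [0,0,0,0,0,0,-0.1],
  [0,0,0,0,0,0,0.2],
  [0,0,0,0,0,0,0.6],
  [0,0,0,0,0,0,1],
  [0,0,0,0,0,0,1],
  [0,0,0,0,0,0,1],
  [0,0,0,0,0,0,1],
  [0,0,0,0,0,0,1],
  [0,0,0,0,0,0,1],
  [0,0,0,0,0,0,1],
])

```text
t: 11.37
ee_pos: [588.4, 43.5, 60.1]
orientation: [1.024, 2.97, 0.0]
ft_force: [-1.0, 0.5, -0.1]
width: 87.7
grasp_force: 0.0
```

Call:
servo_tool([
  [0,0,1,0,0,0,1],
  [0,0,2.5,0,0,0,1],
  [0,0,4.5,0,0,0,1],
  [0,0,6.5,0,0,0,1],
  [0,0,8.5,0,0,0,1],
  [0,0,10,0,0,0,1],
  [0,0,10,0,0,0,1],
  [0,0,10,0,0,0,1],
  [0,0,10,0,0,0,1],
])

```text
t: 12.12
ee_pos: [587.9, 43.4, 159.6]
orientation: [-1.023, -2.97, 0.0]
ft_force: [0.8, 0.5, -0.2]
width: 87.8
grasp_force: 0.0
```

```bash
python3 - <<'E'
from h import *
standshift()
s=grab('scene'); g=s['image'].mean(2)
# dark torch silhouette per row above the base
for z in (20,30,50,70,90,97,105):
    u=proj(s,[589,44,z]); y=int(round(u[1])); x=int(round(u[0])); w=np.where(g[y,x-15:x+16]<50)[0]+x-15
    print(z,u.round(1),(w.min(),w.max(),len(w)) if len(w) else None)
E
```

```text
plate shift px 0 0 score 0.985
syr shift px 0 0 score 0.995
12.1667 [587.59175586  43.40477098 159.11829139] [-0.12764196  0.45657103 -0.01104744] 87.79943161214749 0.0
20 [284.9 219.3] (np.int64(270), np.int64(300), 20)
30 [285.2 215.1] (np.int64(274), np.int64(296), 20)
50 [285.8 206.6] (np.int64(282), np.int64(289), 8)
70 [286.4 197.9] (np.int64(282), np.int64(290), 9)
90 [287. 189.] (np.int64(283), np.int64(290), 8)
97 [287.2 185.9] (np.int64(283), np.int64(290), 8)
105 [287.4 182.2] None
```

The torch stands upright on the base's axis, the stand and syringe have not moved, and the gripper is clear.

```bash
python3 -c "from workcell import ctrl; print(ctrl.close_job())"
```

```text
the job is handed in; nothing more can be done
None
```

The torch is out of the stand and standing upright in the middle of the charging base; the stand and the syringe did not move in the last camera check, and the job is handed in (no verdict was returned).

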